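# Lift a slit-lamp carriage off its glide plate with a wedge

## Robot

A 7-joint arm with a two-finger parallel gripper is mounted at the origin on the work surface. World frame = base frame: x ahead of the robot, y to its left, z up, the work surface at z = 0. Lengths are in m, angles in rad, forces in N, time in s.
With the tool pointing down it reaches from about 0.4 to 0.85 m from the base axis. Payload 4.5 kg.
Tool frame: the origin (TCP) lies midway between the tips of the shut fingers; the grasp point (between the pads) lies 19 mm behind it; x points along the fingers, y is the direction in which the jaws open and shut, and the axes are right-handed (so a half turn about x gives the same grasp; the last joint's range is limited). The gripper opens to 88 mm and grips with 3 to 60 N. Pads are 18 mm wide; open, the fingers measure 123 mm over their backs; the gripper's body (75 mm by 187 mm) begins 45 mm behind the grasp point.
Start: joints at [-1.299, 0.689, -0.195, 1.565, 0.157, 0.902, -0.215], TCP at [0.147, 0.607, 0.239] pointing down, gripper open.
Joint ranges: [-3.01, 3.01], [-0.46, 2.08], [-1.47, 1.51], [0.13, 2.56], [-1, 4.14], [0.04, 2.09], [-2.66, 2.66]. Speed limits (rad/s): [2.57, 2.57, 3.14, 3.14, 3.14, 3.14, 3.14].

## Interface

Orientations are given as a unit quaternion [x, y, z, w].
In Python, from plant import r gives the robot as it stands.
- The arm moves only by the tool arm_command, never from a script. Its argument "plan" is a list of rows, each a list of 5 numbers: the finger opening in m, from 0 to 0.0881, then the shift along the tool's x, y, z in m, then the turn about the tool's x in rad. In form: [[grip, dx, dy, dz, roll], ...]. A call has 1 to 12 rows; each row shifts and turns the commanded pose from where the row before left it, along the tool's axes as they then stand; what a row does not reach is not made up. A row lasts 1/8 s, in which the tool goes at most 62.5 mm and 10.7 degrees, less where a joint would pass 70% of its speed; a pose out of reach is approached as far as the arm can. A call is refused whole if a number of a shift passes 0.0625 or a number of a turn 0.188, either way. A call with a gripper value outside its range is refused whole. The fingers move at their own pace and stop on an object; "force" is the grip in N (left out, the last holds). Time passes only in rows, so rows that do not move let the fingers close. It gives the time, the measured TCP pose, the force and the opening at its end, in the units of the state.
- r.get_state(): the state, without advancing time (a new reading comes with each control period).
- r.snapshot(name): name is "scene" or "top"; returns (picture, depth): 400x640x3 uint8, red, green, blue; 400x640 float32, m along the optical axis (not along the pixel's ray), 0 where there is no reading.
- r.calibration(name): a dict with "fx", "fy", "cx", "cy" (pixels), "eye" and "orientation" of the camera in the world. Camera axes: x right, y down, z forward; pixel columns grow to the right and rows downward; lengths in m; the calibration is good to about 2 mm. A picture is of the moment at which its call begins. calibration takes no time and is no camera call.
- r.finish_job(): hands the job in, once; it reports no verdict.
The state is a dict: "clock": time; "q": joint angles; "qd": joint speeds; "joint_torque": joint torques, N m; "tool_pos": TCP position; "eef_rot": TCP orientation; "contact_force": force on the tool from outside, world axes, zero at the start; "moment": the same for the moment, N m; "opening": opening from 0.0 (shut) to 1.0 (fully open).
Only numpy, scipy, OpenCV 4.12 (cv2) and the standard library are available. Lean on these libraries where they do the work, as an engineer would, in place of code of your own. Each camera call takes 0.05 s, during which the arm holds its last target.

## Task

The carriage of the slit lamp needs its front feet just clear of the glide plate, so that they can be cleaned. Take the levelling wedge by its grip block, set it thin end first in the guide channel in front of the carriage and slide it flat along the plate under the front lip, until the front of the carriage just lifts, by about 4 mm (never a centimetre). Finish with the gripper still holding the wedge there; the wedge alone carries the carriage, the robot does not touch it, and the other things on the table stay where they are.

Things in the scene. Friction and masses are not known exactly. Their poses are not given: they have to be found in the camera images.
- base: Fixed grey, slippery glide plate, 8 mm thick (upper face z = 8 mm). Origin: on the table below the carriage's front edge, on the centre line; x along the push, under the carriage (yaw up to 0.25 rad off world x). A tongue 110 mm wide spans x = -170 to 0; on it the guide channel: two strips 6 mm high, x = -150 to -10, 52 mm clear between them about y = 0. Main plate 260 x 260 mm beyond x = 0.
- channel_mouth (a point): The near end of the guide channel: middle of the channel on the plate's upper face, at (-150, 0, 8) mm in the frame of base.
- carriage: White carriage (housing 200 mm wide, 64 mm high in front, joystick 85 mm behind the front edge). Origin and axes at rest as those of base. It pivots on a rear axle 220 mm behind the front edge, 53 mm above the table; the front rests by its weight on two rubber feet 160 mm apart. 4 mm at the lip tip it 0.019 rad. Lifting the front takes 3 to 7 N.
- lip (a point): Lowest point, at mid-length, of the carriage's front lip: a polished steel round bar, 12 mm diameter, 150 mm long, across the channel. At rest at (6, 0, 26) mm in the frame of base: 18 mm free above the plate. Its rise tells the lift.
- wedge_grip (a point): Centre (30 mm up) of the wedge's grip block, 30 mm long, 24 wide, 60 high, at its thick end; x axis towards the thin end. The wedge, grey plastic, 130 mm long, 40 wide, 160 g, starts left or right of the tongue. Its ramp is 100 mm long, 5 mm high at the thin end, 30 at the block. On the plate it meets the lip when the thin end is 52 mm past lip; each further 4 mm lift it 1 mm.
- wedge_tip (a point): Middle of the lower edge of the wedge's thin end, 115 mm ahead of the grip block's centre and 30 mm lower.
- spacer: Not to be used: a flat grey spacer with the same grip block but a level plate 130 x 40 x 12 mm, on the other side of the tongue. Origin: centre of its underside.
- drops: Bystander: white drop bottle, 32 mm diameter, 75 mm high; origin under it.
- jar: Bystander: jar with a steel lid, 70 mm diameter, 100 mm high; origin under it.
- screwdriver: Bystander: screwdriver lying on the table, 160 mm long; origin under its middle.
- lens_ring: Bystander: lens ring lying flat, 38 mm diameter, 6 mm high; origin under it.
- carton: Bystander: blue carton, 70 x 120 x 60 mm; origin under it.
- mouse: Bystander: black computer mouse, 100 x 60 x 32 mm; origin under it.
- wedge: The same wedge as a whole; origin: centre of its underside, 50 mm ahead of the grip block's centre and 65 mm behind the thin end's edge, x axis towards the thin end. Under the grip block runs a foot 4 mm high, 40 mm wide.
Mind the look-alikes: they are no part of the job. What is shaped like the wedge but turquoise is not meant.

How it is judged:
On the way:
1. the wedge stands in the guide channel, thin end first, with the carriage still down (y of wedge_tip in the frame of base between -0.014 and 0.014 m and z of wedge_tip in the frame of base below 0.012 m and z of wedge_grip in the frame of base below 0.042 m and x of wedge_tip in the frame of base between -0.08 and 0.052 m and x of wedge_grip in the frame of wedge_tip below 0 m and angle between the x axis of wedge_tip and the x axis of base, either way round below 0.2 rad and z of lip in the frame of base below 0.0268 m), for 0.1 s.
At the end, for the whole second after the job is handed in: The lip is 1.5 to 7 mm above rest, still, carried by the wedge (over 1 N) and untouched by the robot; the wedge lies flat on the plate (4 mm, 0.06 rad), within 14 mm of the channel's centre line and 0.2 rad of its direction; the fingers still hold it (over 1 N) (y of wedge_tip in the frame of base between -0.014 and 0.014 m and z of wedge_tip in the frame of base below 0.012 m and z of wedge_grip in the frame of base below 0.042 m and z of lip in the frame of base between 0.0275 and 0.033 m and angle between wedge_tip's own z axis and vertical below 0.06 rad and angle between the x axis of wedge_tip and the x axis of base, either way round below 0.2 rad and contact force between wedge and carriage above 1 N and contact force between the fingers and wedge above 1 N and contact force between each of the arm, the fingers and carriage below 0.5 N and linear speed of carriage below 0.01 m/s); the arm keeps its last pose, push and grip.
It fails at once if the carriage's front is lifted 10 mm or more (z of lip in the frame of base above 0.036 m).
It fails at once if the robot pushes on the carriage (contact force between any of the fingers, the arm and carriage above 3 N).
It fails at once if another thing on the table is moved by more than 30 mm (distance of any of spacer, drops, jar, screwdriver, lens_ring, carton, mouse from where it was at the start of the episode above 0.03 m).
It also fails if it takes over 45 s, if anything falls off the work surface, if the arm or the gripper's body presses on something with over 40 N, if the wrist force passes 120 N, or if a joint passes its speed limit or range.

## Working session

There is one attempt and no reset: what is moved stays moved. The work goes in short steps, Python scripts to look and compute and a tool call to move; the robot and the scene stay as the last step left them, time stands still between calls to the robot, and variables do not carry over. Pictures are saved under pics/ and viewed, and the job is handed in when it is done.

Besides the shell and the picture viewer there is one more tool, called after "Request:" by a JSON object that holds its "method" and its "body". arm_command: Moves the arm, as the interface text tells. Its arguments: {"type":"object","properties":{"plan":{"type":"array","items":{"type":"array","items":{"type":"number"}}},"force":{"type":"number"}},"required":["plan"]}

```bash
ls; mkdir -p pics; python3 - <<'E'
from plant import r
import cv2,numpy as np
for n in ("scene","top"):
    p,d=r.snapshot(n); cv2.imwrite(f"pics/{n}0.png",p[:,:,::-1]); np.save(f"{n}0.npy",d); print(n,r.calibration(n))
s=r.get_state()
for k,v in s.items(): print(k,np.round(v,3))
E
```

```text
pics
scene {'fx': 374.9901593715148, 'fy': 374.9901593715148, 'cx': 323.7747958434287, 'cy': 202.57023043347877, 'eye': array([0.99822545, 0.55817618, 0.73328048]), 'orientation': array([ 0.28979031,  0.86975242, -0.37917371, -0.1256169 ])}
top {'fx': 448.81106906695516, 'fy': 448.81106906695516, 'cx': 324.2936342670917, 'cy': 199.77616996230503, 'eye': array([ 0.41276709, -0.01140616,  1.20916676]), 'orientation': array([ 0.70876892, -0.7026683 ,  0.04488338, -0.04346685])}
clock 0.1
q [-1.299  0.69  -0.195  1.566  0.157  0.903 -0.215]
qd [ 0.    -0.002 -0.002 -0.002  0.001  0.001  0.001]
joint_torque [-2.0000e-03 -5.2851e+01 -1.2710e+00 -1.5384e+01 -5.2000e-02  2.0000e-03
  0.0000e+00]
tool_pos [0.147 0.607 0.238]
eef_rot [ 0.083  0.702 -0.084  0.702]
contact_force [ 0.652 -0.875  0.46 ]
moment [ 0.07  -0.052 -0.015]
opening 0.997
```

View pics/scene0.png

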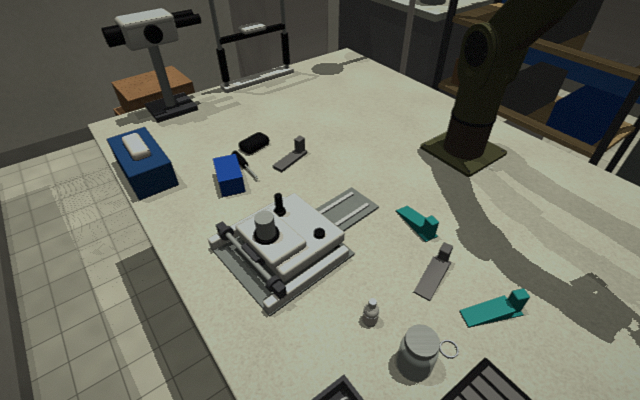

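View pics/top0.png

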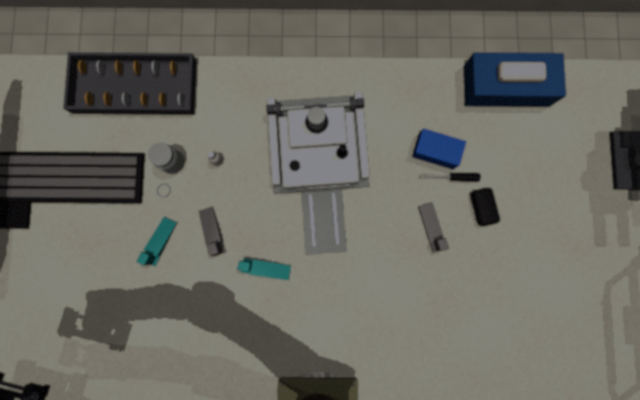

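The top view shows two grey candidates, at px (211,232) and (433,228). The turquoise look-alikes are at (157,241) and (265,268). The channel is around (324,222). Next I'll check close crops and depth.

```bash
cat > h.py <<'E'
import numpy as np,cv2
from scipy.spatial.transform import Rotation as R
from plant import r
def cal(n):
    c=r.calibration(n); return c,R.from_quat(c["orientation"]).as_matrix(),np.array(c["eye"])
def ray(n,u,v):
    c,M,e=cal(n); d=np.stack([(np.asarray(u,float)-c["cx"])/c["fx"],(np.asarray(v,float)-c["cy"])/c["fy"],np.ones_like(np.asarray(u,float))],-1)
    return e,d@M.T
def cloud(n,d):
    v,u=np.mgrid[:d.shape[0],:d.shape[1]]; e,k=ray(n,u,v); return e+k*d[...,None]
def onz(n,u,v,z):
    e,k=ray(n,u,v); return e+k*((z-e[2])/k[...,2])[...,None]
def proj(n,P):
    c,M,e=cal(n); q=(np.atleast_2d(P)-e)@M; return np.c_[c["fx"]*q[:,0]/q[:,2]+c["cx"],c["fy"]*q[:,1]/q[:,2]+c["cy"]]
E
python3 - <<'E'
from h import *
for n,bs in (("scene",[(405,235,60,70),(265,125,60,55)]),("top",[(190,195,45,70),(410,195,45,65)])):
    im=cv2.imread(f"pics/{n}0.png"); P=cloud(n,np.load(f"{n}0.npy"))
    for i,(x,y,w,h) in enumerate(bs):
        cv2.imwrite(f"pics/c_{n}{i}.png",cv2.resize(im[y:y+h,x:x+w],None,fx=6,fy=6,interpolation=cv2.INTER_CUBIC))
        q=P[y:y+h,x:x+w]; z=q[...,2]; m=(z>.004)
        print(n,i,"table z",np.median(z)); print(np.round(z[::4,::4]*1000).astype(int))
a=[cv2.imread(f"pics/c_{n}{i}.png") for n in("scene","top") for i in (0,1)]
H=420;cv2.imwrite("pics/crops.png",cv2.resize(np.hstack([cv2.resize(k,(int(k.shape[1]*H/k.shape[0]),H)) for k in a]),(800,250)))
cv2.imwrite("pics/crops2.png",np.hstack([cv2.resize(k,(400,440)) for k in a[:2]]))
E
```

```text
scene 0 table z 0.0015838826449237065
[[ 1  0  0 -1  4 11 22 13  2 -1  1  1  0  2 -1]
 [ 1  2  1  4 -1  5  6  0  1  2  3  1  0  3  2]
 [ 0  1  4  1 -1  3  0  1  1 -1 63  1  2  0  1]
 [ 1 -2  1 -1  2 -2  1  0  1 60 59 61  0  3  2]
 [ 0  2  0  0  2 -1  2  4  0 57 60 61  1  1  0]
 [ 2  2  0  0  1  0  0  2 38 46 52 38  1  0  1]
 [ 4 -2  2  4 -2  3  0 28 31 35 39  3  1  1  0]
 [ 2  0  1  0  0  1 25 27 27 27 29  5  1  1  0]
 [ 3  4 -1  1  3  2 25 23 24 28 29  1  1  1  0]
 [ 3  1  2  0 -1 21 21 22 23 26 20  3  0  1  2]
 [ 2  2  3  1  0 17 19 20 21 24  0  0  3  3  2]
 [ 3 -1  2  1 12 14 16 17 19 10  2  2  0  1  2]
 [ 3  0  1  1 14 11 14 16 16  0  0  0  0  2  1]
 [ 2  3  0  9 12 12 12 13  1  2  1  4  2  2  2]
 [ 2  1  5  7  7  8  9 12 -1  1  2  0  1  3  3]
 [ 0  1  2  2  5  9  8  2  0  2  2  1  0  0  1]
 [ 1  1  1 -1  1  1  9  0 -1  2  2  0  2  2  3]
 [ 2  2  1  1 -1  2  0  2  1  0  2  3  1  3  2]]
scene 1 table z 0.000581263275269972
[[-1 -1  3  1 -2 -1  0  1 -2 -2  0  0  1  2  1]
 [-1  1  1  1  2  0 -1  2 -1 -1  0  1  1 -2  0]
 [-1  1  0  1  1 -1  2 -1  3  1  0  0  0  0  0]
 [28 -1  1  1  0
[... 1659 characters left out ...]
    0]
 [   0    1    3    6   13   14   11   17   -3   -3    1   -1]
 [  -2    1    1   -1   10   14   14    8   -6    1    3   -4]
 [   0    0   -1   -3    6   14   13   11   -3   -1    2   -1]
 [   1    0 1209   -2    8   12   12   13   -1    1   -2    2]
 [   0    1   -2   -1    3    9   12   15   11    1   -4    3]
 [  -2    1    0    1    2   10   16   41   58   56   -1   -1]
 [   1   -3    0   -2    0   10   24   53   55   60    3   -1]
 [   0    2   -1   -3   -2    0   13   41   59   62    4   -2]
 [  -6    0    0   -1   -3   -3   13    2    0    0    2    4]
 [   3   -2    1    1    1   -1    3    2   -2    1   -2    0]
 [   1    0    2    1    0    2   -3   -1    3    1    2    1]]
```

View pics/crops2.png

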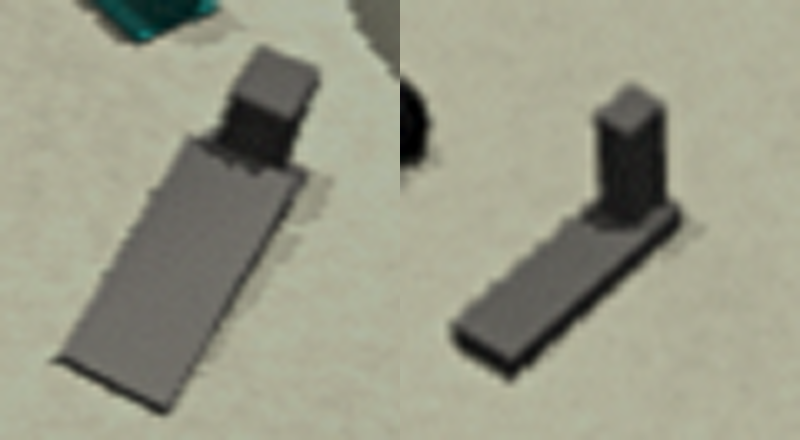

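Candidates: the grey part at top px (211,232) / scene (433,270) has a ramp rising 7→29 mm, so it is the wedge. The grey part at (433,228) / (290,155) is level at 12 mm, so it is the spacer. The turquoise ones at (157,241) and (265,268) are ruled out by colour. Now I'll measure the wedge and base poses.

```bash
python3 - <<'E'
from h import *
box={"top":(192,200,34,62),"scene":(410,240,48,64)}
ims={n:cv2.imread(f"pics/{n}0.png") for n in box}
for n,(x,y,w,h) in box.items():
    P=cloud(n,np.load(f"{n}0.npy")); im=ims[n]
    sub=np.zeros(im.shape[:2],bool); sub[y:y+h,x:x+w]=1
    sat=cv2.cvtColor(im,cv2.COLOR_BGR2HSV)[...,1]
    m=sub&(P[...,2]>.004)&(P[...,2]<.075)
    k,l,st,_=cv2.connectedComponentsWithStats(m.astype(np.uint8)); m=l==1+np.argmax(st[1:,4])
    Q=P[m]; rect=cv2.minAreaRect((Q[:,:2]*1000).astype(np.float32)); print(n,"all rect",rect)
    T=Q[Q[:,2]>.05]; tt=Q[Q[:,2]>.055]
    print(" block top n",len(tt),tt.mean(0), "range mid",(tt.max(0)+tt.min(0))/2)
    C=Q[Q[:,2]<.032]; A=np.c_[C[:,:2],np.ones(len(C))]; g=np.linalg.lstsq(A,C[:,2],rcond=None)[0]; print(" slope",np.hypot(*g[:2]),"downhill yaw",np.arctan2(-g[1],-g[0]))
    c,v=np.linalg.eigh(np.cov(Q[:,:2].T)); print(" pca yaw",np.arctan(v[1,1]/v[0,1]))
    # intensity-based block top corner
for n,(x,y,w,h) in {"top":(260,85,115,175),"scene":(205,180,180,130)}.items():
    cv2.imwrite(f"pics/base_{n}.png",cv2.resize(ims[n][y:y+h,x:x+w],None,fx=4 if n=="scene" else 3.4,fy=4 if n=="scene" else 3.4,interpolation=cv2.INTER_CUBIC))
E
```

```text
top all rect ((478.1167297363281, 286.3773193359375), (129.83731079101562, 43.62693786621094), 17.662431716918945)
 block top n 109 [0.43025592 0.27103595 0.05926891] range mid [0.43107578 0.27076542 0.05965884]
 slope 0.18812911590690806 downhill yaw -0.2667336091489779
 pca yaw 0.3600622918185702
scene all rect ((477.47052001953125, 287.8446960449219), (132.2000732421875, 41.13972854614258), 18.868452072143555)
 block top n 114 [0.43191905 0.27345481 0.06015941] range mid [0.42940449 0.27311167 0.05952796]
 slope 0.2078974500880603 downhill yaw 0.6302217883920086
 pca yaw 0.30226627498439546
```

View pics/base_top.png

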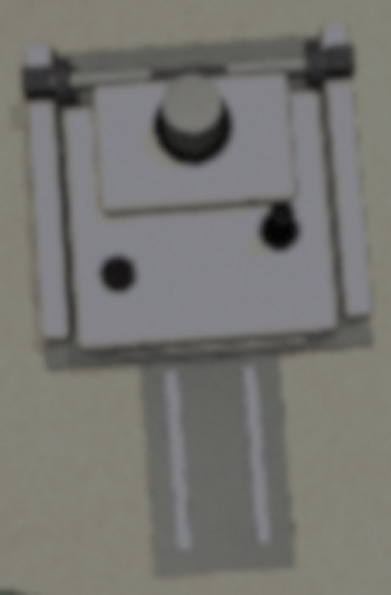

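View pics/base_scene.png

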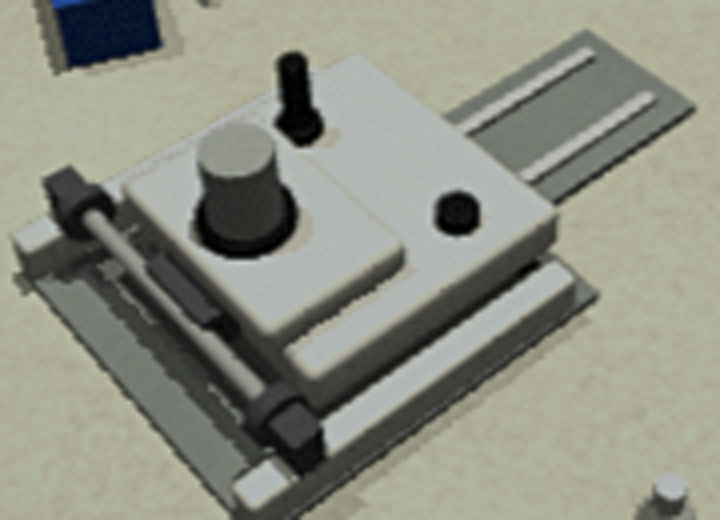

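The crops show the ramped wedge and the channel strips clearly. In the top crop the strips run (171,370)-(183,548) and (249,367)-(263,542). Now I'll measure them.

```bash
python3 - <<'E'
from h import *
for n,(x,y,w,h),thr in (("top",(302,192,42,62),0),("scene",(318,185,62,50),0)):
    im=cv2.imread(f"pics/{n}0.png"); g=cv2.GaussianBlur(cv2.cvtColor(im,cv2.COLOR_BGR2GRAY),(3,3),0)
    lab=cv2.cvtColor(im,cv2.COLOR_BGR2LAB)
    # plate is less yellow (b) than table; strips bright & not yellow
    b=lab[...,2].astype(int); sub=np.zeros(g.shape,bool); sub[y:y+h,x:x+w]=1
    print(n,"b percentiles",np.percentile(b[sub],[5,25,50,75,95]),"g",np.percentile(g[sub],[5,25,50,75,95]))
    plate=sub&(b<134)
    t,_=cv2.threshold(g[plate].reshape(-1,1),0,255,cv2.THRESH_OTSU); m=plate&(g>t)
    k,l,st,ce=cv2.connectedComponentsWithStats(m.astype(np.uint8)); 
    for i in np.argsort(-st[1:,4])[:3]+1:
        v,u=np.nonzero(l==i); W=onz(n,u,v,.014)[:,:2]*1000
        print("strip",st[i],cv2.minAreaRect(W.astype(np.float32)),W.mean(0))
        vx,vy,cx,cy=cv2.fitLine(W.astype(np.float32),cv2.DIST_L2,0,.01,.01).ravel(); print("  yaw",np.arctan(vy/vx))
    v,u=np.nonzero(plate); W=onz(n,u,v,.008)[:,:2]*1000; print("plate",cv2.minAreaRect(W.astype(np.float32)))
E
```

```text
top b percentiles [125. 129. 130. 130. 133.] g [ 97. 101. 103. 111. 126.]
strip [308 194   9  53 249] ((508.7837829589844, 19.545429229736328), (139.92214965820312, 13.794248580932617), 4.8002471923828125) [505.71083665  19.47117277]
  yaw 0.0871642
strip [332 193   8  52 235] ((513.3555297851562, -42.331092834472656), (137.31536865234375, 12.881706237792969), 4.741448879241943) [511.42611225 -42.49186091]
  yaw 0.08735561
strip [329 252  15   2  17] ((422.71270751953125, -45.323974609375), (2.6270341873168945, 37.04177474975586), 0.4875647723674774) [423.39745411 -44.07328675]
  yaw -1.5008067
plate ((503.0059814453125, -8.80877685546875), (163.76449584960938, 110.69612884521484), 0.5070371031761169)
scene b percentiles [129. 132. 133. 139. 140.] g [ 95.  121.  166.5 174.  181. ]
strip [318 192  50  43 498] ((520.7845458984375, 2.2627601623535156), (163.96742248535156, 99.48860168457031), 4.640832901000977) [547.15142417   3.99240942]
  yaw 0.36824387
plate ((519.045166015625, -4.566795349121094), (197.01129150390625, 118.41707611083984), 5.857538223266602)
```

```bash
python3 - <<'E'
from h import *
n="scene";im=cv2.imread(f"pics/{n}0.png"); g=cv2.cvtColor(im,cv2.COLOR_BGR2GRAY);lab=cv2.cvtColor(im,cv2.COLOR_BGR2LAB)
pl=np.zeros(g.shape,np.uint8); cv2.fillPoly(pl,[np.array([[318,208],[350,191],[376,206],[342,227]])],1)
for thr in (140,155):
    m=(pl>0)&(g>thr)
    k,l,st,_=cv2.connectedComponentsWithStats(m.astype(np.uint8))
    for i in np.argsort(-st[1:,4])[:3]+1:
        v,u=np.nonzero(l==i); W=onz(n,u,v,.014)[:,:2]*1000
        vx,vy,cx,cy=cv2.fitLine(W.astype(np.float32),cv2.DIST_L2,0,.01,.01).ravel()
        print(thr,st[i],cv2.minAreaRect(W.astype(np.float32)),"yaw",np.arctan(vy/vx),W.mean(0))
B=np.array([.5907,-.0045]);c,s=np.cos(.086),np.sin(.086)
def tw(x,y,z): return [B[0]+c*x-s*y,B[1]+s*x+c*y,z]
pts=[tw(x,y,z) for x,y,z in [(-.17,.055,.008),(-.17,-.055,.008),(-.15,.026,.014),(-.15,.036,.014),(-.15,-.026,.014),(-.01,.026,.014),(-.01,-.026,.014),(0,.1,.064+.008),(0,-.1,.064+.008),(0,.13,.008),(0,-.13,.008)]]
# wedge
w=np.array([.4305,.2718]);a=.32;c2,s2=np.cos(a),np.sin(a)
for x,y,z in [(.115,.02,0),(.115,-.02,0),(.115,.02,.005),(-.015,.012,.06),(-.015,-.012,.06),(.015,.012,.06),(.015,-.012,.06),(.015,.02,.03),(.015,-.02,.03)]: pts.append([w[0]+c2*x-s2*y,w[1]+s2*x+c2*y,z])
for n,(x,y,w,h),f in (("scene",(310,175,150,130),5),("top",(190,160,190,110),4)):
    im=cv2.imread(f"pics/{n}0.png"); o=cv2.resize(im[y:y+h,x:x+w],None,fx=f,fy=f,interpolation=cv2.INTER_CUBIC)
    for u,v in proj(n,np.array(pts)): cv2.circle(o,(int((u-x+.5)*f),int((v-y+.5)*f)),3,(0,0,255),1)
    cv2.imwrite(f"pics/ov_{n}.png",o)
E
```

```text
140 [336 203  33  22 126] ((496.2595520019531, 17.70773696899414), (118.99795532226562, 11.52022647857666), 4.800667762756348) yaw 0.08733371 [497.72838967  17.87642571]
140 [320 192  33  20 109] ((501.9427185058594, -43.94044876098633), (118.92859649658203, 11.239239692687988), 4.845773220062256) yaw 0.08277053 [503.7983373  -43.56751052]
155 [336 203  32  21  93] ((497.0504150390625, 17.666383743286133), (116.36619567871094, 8.125585556030273), 5.132023811340332) yaw 0.08479007 [498.98241062  18.05587494]
155 [321 192  32  20  82] ((501.1986083984375, -44.04198455810547), (117.42980194091797, 7.880709171295166), 4.761268138885498) yaw 0.08356977 [502.92750081 -43.86228988]
```

View pics/ov_scene.png

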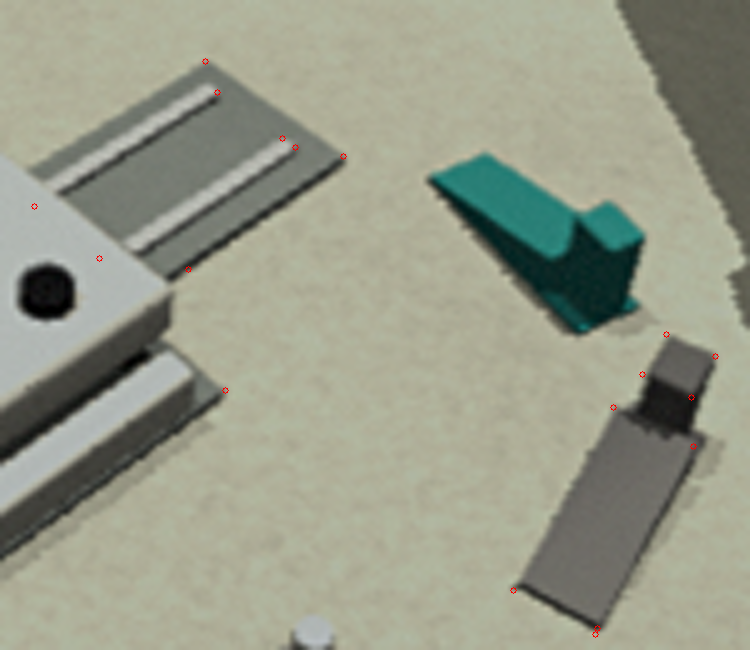

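View pics/ov_top.png

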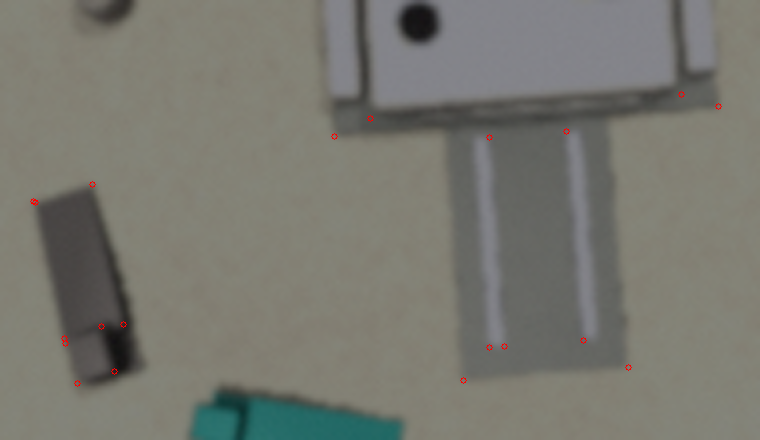

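```bash
cat >> h.py <<'E'
def st():
    s=r.get_state(); M=R.from_quat(s["eef_rot"]).as_matrix(); p=np.array(s["tool_pos"])
    print("t",round(float(s["clock"]),2),"p",np.round(p*1000,1),"F",np.round(s["contact_force"],1),"op",round(float(s["opening"])*88.1,1),"tilt(tool x)",np.round(M[:,0],3),"jaw yaw",round(float(np.arctan2(M[1,1],M[0,1])),3),"q7",round(float(s["q"][6]),2))
    return p,M
def go(P,yaw=None):
    p,M=st()
    if yaw is not None:
        # yaw of jaw axis wanted; roll about tool x (down): world yaw falls by roll
        j=np.arctan2(M[1,1],M[0,1]); d=(yaw-j+np.pi/2)%np.pi-np.pi/2; print("roll total",-d)
        M=R.from_rotvec([0,0,d]).as_matrix()@M
    print("shift in tool axes after roll, mm",np.round(M.T@(np.array(P)-p)*1000,1))
E
python3 - <<'E'
from h import *
go([.4305,.2718,.13],.32+np.pi/2)
go([.4305,.2718,.021],.32+np.pi/2)
E
```

```text
t 0.1 p [147.1 606.9 238. ] F [ 0.7 -0.9  0.5] op 87.8 tilt(tool x) [-0.    -0.002 -1.   ] jaw yaw 1.333 q7 -0.22
roll total -0.557727186085633
shift in tool axes after roll, mm [ 108.7 -407.   163.6]
t 0.1 p [147.1 606.9 238. ] F [ 0.7 -0.9  0.5] op 87.8 tilt(tool x) [-0.    -0.002 -1.   ] jaw yaw 1.333 q7 -0.22
roll total -0.557727186085633
shift in tool axes after roll, mm [ 217.7 -406.8  163.5]
```

Request:
{"method": "arm_command", "body": {"plan": [[0.088,0,0,0,-0.14],[0.088,0,0,0,-0.14],[0.088,0,0,0,-0.14],[0.088,0,0,0,-0.138]], "force": 30}}

```text
clock: 0.6
tool_pos: [0.1472, 0.607, 0.2383]
eef_rot: [-0.115, 0.698, 0.114, 0.698]
contact_force: [0.6, 0.1, -0.2]
opening: 1.0
```

Request:
{"method": "arm_command", "body": {"plan": [[0.088,0,-0.02,0.008,0],[0.088,0,-0.045,0.018,0],[0.088,0,-0.05,0.02,0],[0.088,0.01,-0.05,0.02,0],[0.088,0.01,-0.05,0.02,0],[0.088,0.01,-0.05,0.02,0],[0.088,0.015,-0.05,0.02,0],[0.088,0.015,-0.045,0.018,0],[0.088,0.01,-0.03,0.013,0],[0.088,0.01,-0.017,0.007,0],[0.088,0,0,0,0],[0.088,0,0,0,0]]}}

```text
clock: 2.1
tool_pos: [0.43, 0.2746, 0.159]
eef_rot: [-0.113, 0.698, 0.114, 0.698]
contact_force: [-0.2, 0.5, -0.2]
opening: 0.998
```

```bash
python3 - <<'E'
from h import *
go([.4305,.2718,.021],.32+np.pi/2)
E
```

```text
t 2.1 p [430.  274.6 159. ] F [-0.2  0.5 -0.2] op 87.9 tilt(tool x) [-0.     0.002 -1.   ] jaw yaw 1.894 q7 0.81
roll total 0.002714262391088962
shift in tool axes after roll, mm [138.   -3.1  -0.4]
```

Request:
{"method": "arm_command", "body": {"plan": [[0.055,0,-0.003,0,0],[0.055,0.015,0,0,0],[0.055,0.025,0,0,0]]}}

```text
clock: 2.48
tool_pos: [0.4321, 0.2706, 0.1183]
eef_rot: [-0.112, 0.697, 0.113, 0.699]
contact_force: [-0.1, 0.1, -0.1]
opening: 0.682
```

```bash
python3 - <<'E'
from h import *
go([.4305,.2718,.021],.32+np.pi/2)
for n,(x,y,w,h),f in (("scene",(370,170,160,150),4),("top",(120,150,200,140),4)):
    im,d=r.snapshot(n); cv2.imwrite(f"pics/pre_{n}.png",cv2.resize(im[y:y+h,x:x+w,::-1],None,fx=f,fy=f,interpolation=cv2.INTER_CUBIC))
E
```

```text
t 2.48 p [432.1 270.6 118.3] F [-0.1  0.1 -0.1] op 60.1 tilt(tool x) [ 0.001  0.001 -1.   ] jaw yaw 1.892 q7 0.77
roll total 0.0007107637910828135
shift in tool axes after roll, mm [97.3  1.5 -1.4]
```

View pics/pre_scene.png

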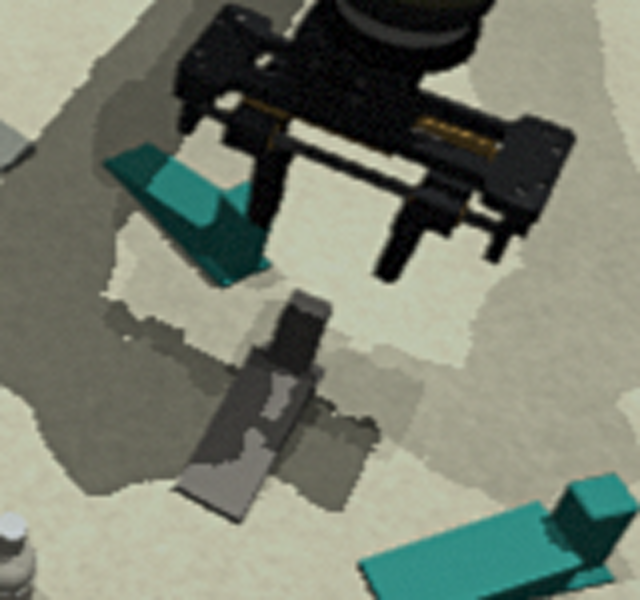

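View pics/pre_top.png

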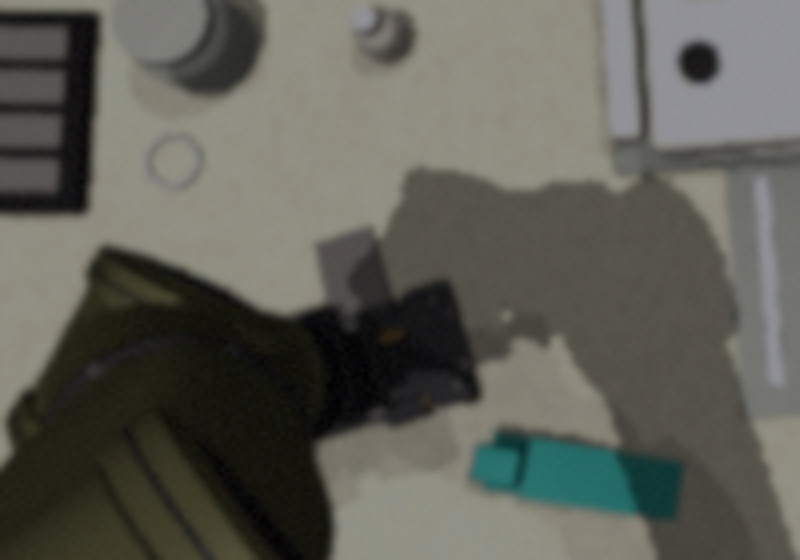

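The gripper straddles the block's line, with the turquoise block clear of the fingers. I'll descend and grip.

Request:
{"method": "arm_command", "body": {"plan": [[0.055,0.025,0.001,-0.001,0],[0.055,0.03,0,0,0],[0.055,0.025,0,0,0],[0.055,0.015,0,0,0],[0.055,0,0,0,0],[0.055,0,0,0,0]]}}

```text
clock: 3.32
tool_pos: [0.431, 0.2709, 0.0244]
eef_rot: [-0.113, 0.698, 0.113, 0.698]
contact_force: [-0.6, -0.1, 0.6]
opening: 0.626
```

```bash
python3 - <<'E'
from h import *
go([.4305,.2718,.021],.32+np.pi/2)
E
```

```text
t 3.33 p [431.  270.9  24.4] F [-0.6 -0.1  0.6] op 55.2 tilt(tool x) [ 0.001  0.001 -1.   ] jaw yaw 1.891 q7 0.69
roll total 0.0002555400281600839
shift in tool axes after roll, mm [ 3.4  1.  -0.2]
```

Request:
{"method": "arm_command", "body": {"plan": [[0.055,0.003,0.001,0,0],[0.02,0,0,0,0],[0.015,0,0,0,0],[0.015,0,0,0,0],[0.015,0,0,0,0],[0.015,0,0,0,0],[0.015,0,0,0,0]]}}

```text
clock: 4.2
tool_pos: [0.4304, 0.2716, 0.0208]
eef_rot: [-0.113, 0.698, 0.113, 0.698]
contact_force: [-0.2, 0.0, 1.9]
opening: 0.274
```

Request:
{"method": "arm_command", "body": {"plan": [[0.015,-0.01,0,0,0],[0.015,-0.02,0,0,0],[0.015,-0.03,0,0,0],[0.015,-0.03,0,0,0],[0.015,0,0,0,0],[0.015,0,0,0,0]]}}

```text
clock: 4.95
tool_pos: [0.4301, 0.271, 0.1103]
eef_rot: [-0.113, 0.698, 0.112, 0.698]
contact_force: [0.1, 0.5, -0.5]
opening: 0.271
```

```bash
python3 - <<'E'
from h import *
st()
for n,(x,y,w,h),f in (("scene",(370,130,160,150),4),("top",(120,150,200,140),4)):
    im,d=r.snapshot(n); cv2.imwrite(f"pics/lift_{n}.png",cv2.resize(im[y:y+h,x:x+w,::-1],None,fx=f,fy=f,interpolation=cv2.INTER_CUBIC))
B=np.array([.5907,-.0045]);a=.086;c,s=np.cos(a),np.sin(a)
for gx in (-.26,-.20):
  P=[B[0]+c*gx,B[1]+s*gx,.098]; print(gx,P); go(P,a+np.pi/2)
E
```

```text
t 4.95 p [430.1 271.  110.3] F [ 0.1  0.5 -0.5] op 23.8 tilt(tool x) [-0.001 -0.001 -1.   ] jaw yaw 1.891 q7 0.75
-0.26 [np.float64(0.3316608875539011), np.float64(-0.026832447764124034), 0.098]
t 5.05 p [429.7 270.9 109.8] F [ 0.9  0.2 -2. ] op 24.0 tilt(tool x) [-0.002 -0.001 -1.   ] jaw yaw 1.891 q7 0.75
roll total 0.23431868324589167
shift in tool axes after roll, mm [  12.2 -288.2 -123.3]
-0.2 [np.float64(0.3914391442722316), np.float64(-0.021678805972403105), 0.098]
t 5.05 p [429.7 270.9 109.8] F [ 0.9  0.2 -2. ] op 24.0 tilt(tool x) [-0.002 -0.001 -1.   ] jaw yaw 1.891 q7 0.75
roll total 0.23431868324589167
shift in tool axes after roll, mm [  12.1 -288.2  -63.3]
```

View pics/lift_scene.png

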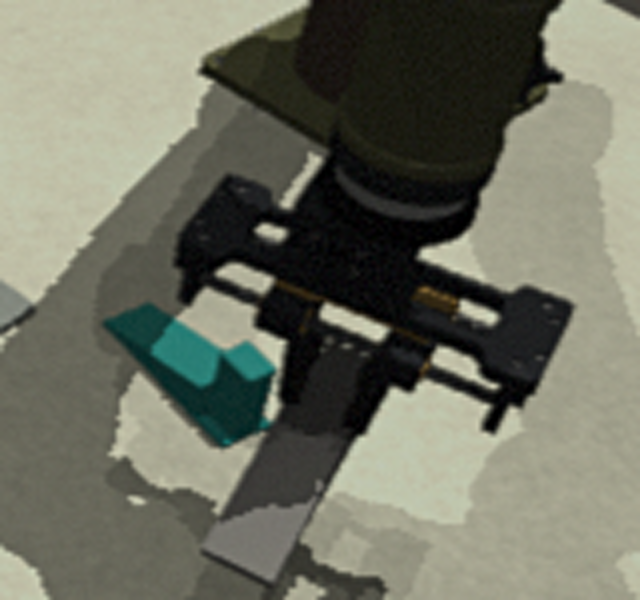

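Grip confirmed at 24 mm opening, with the wedge off the table. I'll carry it over the channel with the tip at about base x = -30.

```bash
python3 - <<'E'
from h import *
B=np.array([.5907,-.0045]);a=.086;c,s=np.cos(a),np.sin(a)
gx=-.145
P=[B[0]+c*gx,B[1]+s*gx,.098]; print(gx,P); go(P,a+np.pi/2)
E
```

```text
-0.145 [np.float64(0.44623587959736793), np.float64(-0.01695463432999225), 0.098]
t 5.05 p [429.7 270.9 109.8] F [ 0.9  0.2 -2. ] op 24.0 tilt(tool x) [-0.002 -0.001 -1.   ] jaw yaw 1.891 q7 0.75
roll total 0.23431868324589167
shift in tool axes after roll, mm [  12.  -288.2   -8.3]
```

Request:
{"method": "arm_command", "body": {"plan": [[0.015,0,0,0,0.08],[0.015,0,0,0,0.08],[0.015,0,0,0,0.074],[0.015,0,-0.018,-0.001,0],[0.015,0,-0.035,-0.001,0],[0.015,0,-0.045,-0.001,0],[0.015,0,-0.045,-0.001,0],[0.015,0,-0.045,-0.001,0],[0.015,0,-0.04,-0.001,0],[0.015,0,-0.035,-0.001,0],[0.015,0,-0.02,-0.001,0],[0.015,0,-0.005,0,0]]}}

```text
clock: 6.55
tool_pos: [0.446, -0.0187, 0.1103]
eef_rot: [-0.03, 0.707, 0.029, 0.706]
contact_force: [-0.1, -0.4, -2.5]
opening: 0.268
```

Request:
{"method": "arm_command", "body": {"plan": [[0.015,0.01,0,0,0],[0.015,0.015,0,0,0],[0.015,0.01,0,0,0],[0.015,0,0,0,0],[0.015,0,0,0,0]]}}

```text
clock: 7.18
tool_pos: [0.4472, -0.0157, 0.0758]
eef_rot: [-0.031, 0.706, 0.031, 0.706]
contact_force: [-0.4, -0.4, -1.6]
opening: 0.272
```

```bash
python3 - <<'E'
from h import *
B=np.array([.5907,-.0045]);a=.086;c,s=np.cos(a),np.sin(a)
gx=-.145
P=[B[0]+c*gx,B[1]+s*gx,.0288]; go(P,a+np.pi/2)
for n,(x,y,w,h),f in (("scene",(290,100,160,150),4),("top",(230,140,200,140),4)):
    im,d=r.snapshot(n); np.save(f"hov_{n}.npy",d); cv2.imwrite(f"pics/hovf_{n}.png",im[:,:,::-1]); cv2.imwrite(f"pics/hov_{n}.png",cv2.resize(im[y:y+h,x:x+w,::-1],None,fx=f,fy=f,interpolation=cv2.INTER_CUBIC))
E
```

```text
t 7.17 p [447.2 -15.7  75.8] F [-0.4 -0.4 -1.6] op 24.0 tilt(tool x) [-0.  0. -1.] jaw yaw 1.658 q7 0.94
roll total 0.0011425509036211423
shift in tool axes after roll, mm [47.  -1.2 -1.1]
```

View pics/hov_scene.png

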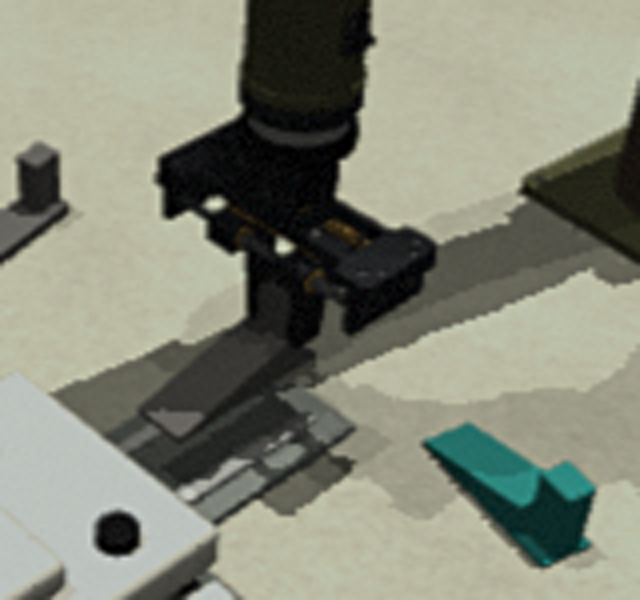

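View pics/hov_top.png

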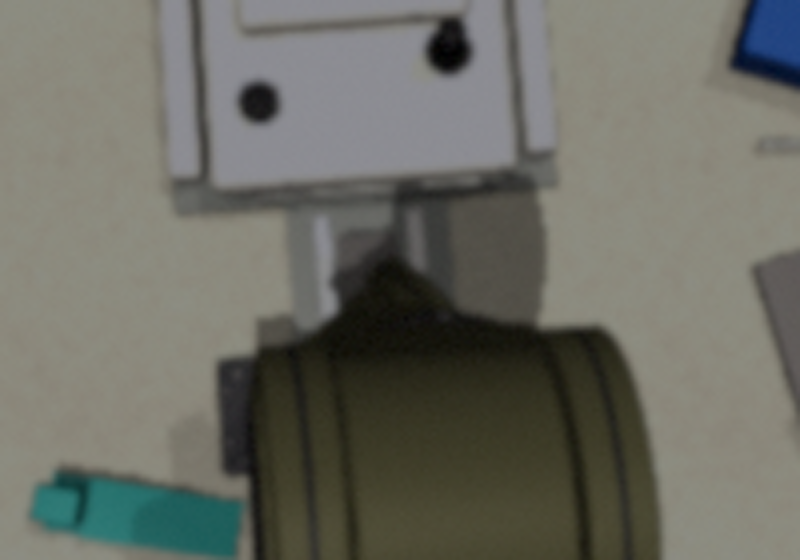

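```bash
python3 - <<'E'
from h import *
B=np.array([.5907,-.0045]);a=.086;c,s=np.cos(a),np.sin(a)
def tb(p): d=p[:,:2]-B; return np.c_[d[:,0]*c+d[:,1]*s,-d[:,0]*s+d[:,1]*c,p[:,2]]*1000
print(np.round(tb(onz("scene",[325.2,334.7],[202.7,208.8],.06)),1))
Q=tb(cloud("scene",np.load("hov_scene.npy"))[180:215,320:370].reshape(-1,3)); 
m=(Q[:,2]>50)&(Q[:,2]<88)&(Q[:,0]<0)&(Q[:,0]>-128)&(abs(Q[:,1])<18); q=Q[m]
print(m.sum(),np.percentile(q,[1,99],axis=0).round(1)); A=np.c_[q[:,:2],np.ones(m.sum())]; g=np.linalg.lstsq(A,q[:,2],rcond=None)[0]; print("slope x,y",g[:2],"z at x=-30",g@[-30,0,1],"at -130",g@[-130,0,1])
E
```

```text
[[-29.7 -12.4  60. ]
 [-32.6  21.3  60. ]]
402 [[-127.   -17.6   57.2]
 [ -29.9   17.6   84.8]]
slope x,y [-0.25078069  0.00527325] z at x=-30 60.364823771492865 at -130 85.44289303475
```

```bash
python3 - <<'E'
from h import *
B=np.array([.5907,-.0045]);a=.086;c,s=np.cos(a),np.sin(a)
def tb(p): d=p[:,:2]-B; return np.c_[d[:,0]*c+d[:,1]*s,-d[:,0]*s+d[:,1]*c,p[:,2]]*1000
for n in("scene","top"):
  Q=tb(cloud(n,np.load(f"hov_{n}.npy")).reshape(-1,3))
  m=(abs(Q[:,2]-(60-.25*(Q[:,0]+30)))<6)&(Q[:,0]<-20)&(Q[:,0]>-125)&(abs(Q[:,1])<35); q=Q[m]
  for x0 in range(-120,-25,15):
    k=q[abs(q[:,0]-x0)<7.5]
    if len(k)>5: print(n,x0,len(k),np.percentile(k[:,1],[0,3,97,100]).round(1))
E
```

```text
scene -120 54 [-18.6 -17.5  21.7  22.2]
scene -105 74 [-19.2 -16.9  21.3  22. ]
scene -90 69 [-17.9 -17.2  21.2  21.9]
scene -75 74 [-20.5 -17.6  22.3  23.1]
scene -60 80 [-19.2 -17.3  23.   23.3]
scene -45 78 [-18.6 -17.   22.3  22.7]
scene -30 50 [-18.9 -17.1  22.1  22.5]
top -75 6 [13.  13.4 21.  21.1]
top -60 35 [ 1.7  4.3 20.4 20.7]
top -45 75 [-17.5 -16.6  19.5  21.4]
top -30 51 [-18.2 -17.8  19.5  20.8]
```

The wedge is level, its tip is at x≈-30 and it is aligned with the channel, about 1.5 mm to the left. I'll correct that and lower it.

Request:
{"method": "arm_command", "body": {"plan": [[0.015,0.008,-0.002,0,0],[0.015,0.012,0,0,0],[0.015,0.012,0,0,0],[0.015,0.008,0,0,0],[0.015,0.005,0,0,0],[0.015,0.002,0,0,0],[0.015,0,0,0,0],[0.015,0,0,0,0]]}}

```text
clock: 8.28
tool_pos: [0.448, -0.0182, 0.0292]
eef_rot: [-0.03, 0.707, 0.03, 0.706]
contact_force: [0.1, -0.1, -2.1]
opening: 0.27
```

```bash
cat >> h.py <<'E'
B=np.array([.5907,-.0045]);a=.086;c_,s_=np.cos(a),np.sin(a)
def tb(p):
    p=np.atleast_2d(p); d=p[:,:2]-B; return np.c_[d[:,0]*c_+d[:,1]*s_,-d[:,0]*s_+d[:,1]*c_,p[:,2]]*1000
E
python3 - <<'E'
from h import *
p,M=st(); print("tool in base",tb(p).round(1))
for n,(x,y,w,h),f in (("scene",(290,100,160,150),4),):
    im,d=r.snapshot(n); np.save(f"set_{n}.npy",d); cv2.imwrite(f"pics/set_{n}.png",cv2.resize(im[y:y+h,x:x+w,::-1],None,fx=f,fy=f,interpolation=cv2.INTER_CUBIC))
    Q=tb(cloud(n,d).reshape(-1,3)); m=(abs(Q[:,2]-(13-.25*(Q[:,0]+30)))<6)&(Q[:,0]<-20)&(Q[:,0]>-125)&(abs(Q[:,1])<19); q=Q[m]
    A=np.c_[q[:,:2],np.ones(m.sum())]; g=np.linalg.lstsq(A,q[:,2],rcond=None)[0]; print("slope",g[:2],"z at -30",g@[-30,0,1])
E
```

```text
t 8.28 p [448.  -18.2  29.2] F [ 0.1 -0.1 -2.1] op 23.8 tilt(tool x) [-0.001  0.    -1.   ] jaw yaw 1.657 q7 0.64
tool in base [[-143.4   -1.4   29.2]]
slope [-0.25905206 -0.03166834] z at -30 13.341340373467208
```

View pics/set_scene.png

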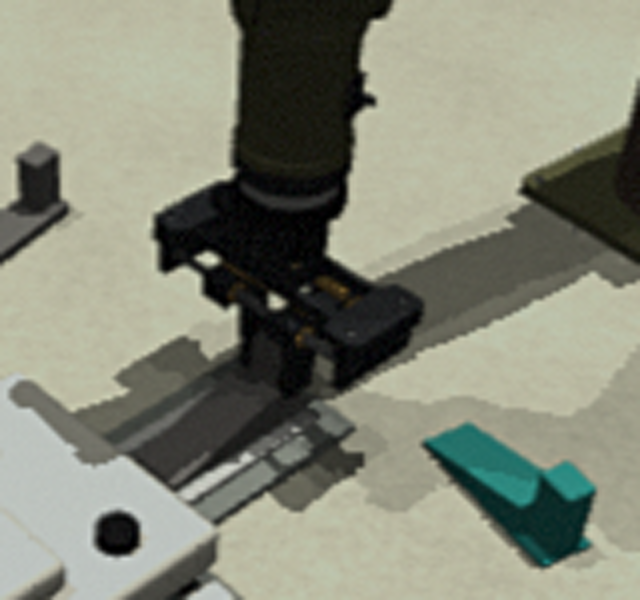

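The wedge sits between the strips. I'll touch down lightly, then slide forward to just short of the lip.

Request:
{"method": "arm_command", "body": {"plan": [[0.015,0.001,0.0005,0,0],[0.015,0,0,0,0],[0.015,0,0,0.005,0],[0.015,0,0,0.01,0],[0.015,0,0,0.01,0],[0.015,0,0,0.01,0],[0.015,0,0,0.005,0],[0.015,0,0,0,0],[0.015,0,0,0,0]]}}

```text
clock: 9.45
tool_pos: [0.4879, -0.0146, 0.0288]
eef_rot: [-0.03, 0.707, 0.03, 0.706]
contact_force: [-0.6, 0.1, 5.4]
opening: 0.271
```

```bash
python3 - <<'E'
from h import *
p,M=st(); print("tool in base",tb(p).round(1)); print((M.T@[c_,s_,0]).round(3))
E
```

```text
t 9.45 p [487.9 -14.6  28.8] F [-0.6  0.1  5.4] op 23.8 tilt(tool x) [-0. -0. -1.] jaw yaw 1.656 q7 0.65
tool in base [[-103.2   -1.2   28.8]]
[-0.  0.  1.]
```

Request:
{"method": "arm_command", "body": {"plan": [[0.015,0,0,0.005,0],[0.015,0,0,0.01,0],[0.015,0,0,0.01,0],[0.015,0,0,0.007,0],[0.015,0,0,0.002,0],[0.015,0,0,0,0],[0.015,0,0,0,0]]}}

```text
clock: 10.32
tool_pos: [0.5212, -0.0115, 0.0288]
eef_rot: [-0.031, 0.707, 0.03, 0.706]
contact_force: [-2.1, -0.0, 7.3]
opening: 0.272
```

```bash
cat > lift.py <<'E'
from h import *
import sys
p,M=st(); print("tool in base",tb(p).round(1),"tip x",(tb(p)[0,0]+115).round(1))
im,d=r.snapshot("scene"); cv2.imwrite(f"pics/l_{sys.argv[1]}.png",cv2.resize(im[130:330,190:410,::-1],None,fx=3.5,fy=3,interpolation=cv2.INTER_CUBIC))
d0=np.load("scene0.npy"); Q0=tb(cloud("scene",d0).reshape(-1,3)); Q1=tb(cloud("scene",d).reshape(-1,3))
def top(Q): # housing top, front area away from knobs
    m=(Q[:,0]>12)&(Q[:,0]<60)&(abs(Q[:,1])<90)&(abs(Q[:,2]-68)<14); return Q[m]
out=[]
for Q in (Q0,Q1):
    q=top(Q); A=np.c_[q[:,0]-6,q[:,1],np.ones(len(q))]; w=np.ones(len(q),bool)
    for _ in range(5):
        g=np.linalg.lstsq(A[w],q[w,2],rcond=None)[0]; e=abs(q[:,2]-A@g); w=e<4
    out.append(g); print(len(q),w.sum(),"z at front",g[2].round(2),"slope",g[:2].round(4),"median",np.median(q[w,2]).round(2))
print("rise at lip",(out[1][2]-out[0][2]).round(2))
a,b=d0.ravel(),d.ravel(); m=(Q0[:,0]>12)&(Q0[:,0]<60)&(abs(Q0[:,1])<90)&(abs(Q0[:,2]-68)<14)&(a>0)&(b>0)&(abs(Q1[:,2]-68)<16)
print("pixelwise dz median",np.median((Q1-Q0)[m,2]).round(2),m.sum())
E
python3 lift.py a
```

```text
t 10.32 p [521.2 -11.5  28.8] F [-2.1 -0.   7.3] op 23.9 tilt(tool x) [-0.002 -0.    -1.   ] jaw yaw 1.657 q7 0.74
tool in base [[-69.8  -1.   28.8]] tip x 45.2
930 890 z at front 64.37 slope [0.0037 0.0023] median 64.53
929 888 z at front 64.38 slope [0.0023 0.0021] median 64.39
rise at lip 0.01
pixelwise dz median -0.04 925
```

View pics/l_a.png

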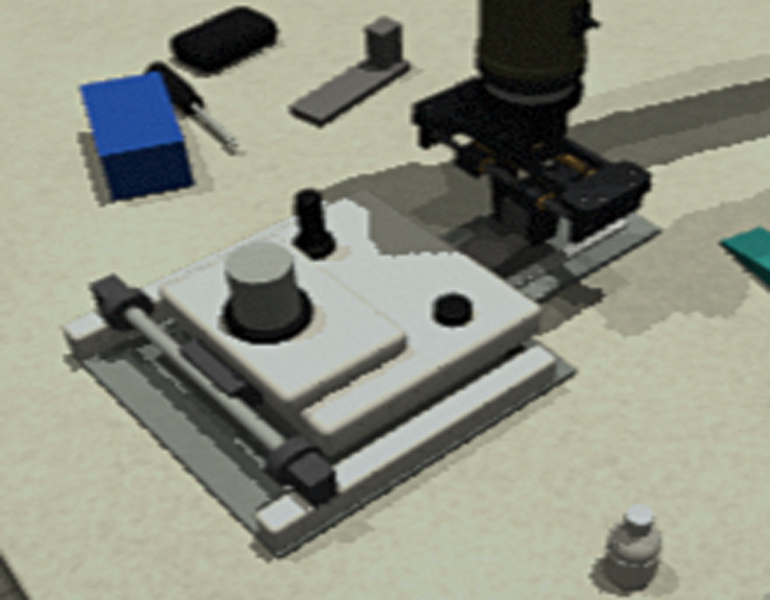

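The rise measure is steady at 0.0 mm and the wedge tip is under the lip line at x≈45. I'll keep pushing in measured steps.

Request:
{"method": "arm_command", "body": {"plan": [[0.015,0,0,0.004,0],[0.015,0,0,0.005,0],[0.015,0,0,0.005,0],[0.015,0,0,0.004,0],[0.015,0,0,0.002,0],[0.015,0,0,0,0],[0.015,0,0,0,0]]}}

```text
clock: 11.25
tool_pos: [0.5374, -0.0103, 0.0288]
eef_rot: [-0.031, 0.709, 0.03, 0.704]
contact_force: [-8.9, -1.0, 15.2]
opening: 0.268
```

```bash
python3 lift.py b
```

```text
t 11.25 p [537.4 -10.3  28.8] F [-8.9 -1.  15.2] op 23.6 tilt(tool x) [-0.008 -0.002 -1.   ] jaw yaw 1.657 q7 0.78
tool in base [[-53.6  -1.2  28.8]] tip x 61.4
930 890 z at front 64.37 slope [0.0037 0.0023] median 64.53
930 886 z at front 65.34 slope [-0.0038  0.002 ] median 65.21
rise at lip 0.97
pixelwise dz median 0.8 928
```

Request:
{"method": "arm_command", "body": {"plan": [[0.015,0,0,0.003,0],[0.015,0,0,0.003,0],[0.015,0,0,0.003,0],[0.015,0,0,0.002,0],[0.015,0,0,0.001,0],[0.015,0,0,0,0],[0.015,0,0,0,0]]}}

```text
clock: 12.18
tool_pos: [0.5492, -0.0093, 0.0288]
eef_rot: [-0.031, 0.709, 0.03, 0.704]
contact_force: [-9.5, -1.9, 14.8]
opening: 0.27
```

```bash
python3 lift.py c
```

```text
t 12.18 p [549.2  -9.3  28.8] F [-9.5 -1.9 14.8] op 23.7 tilt(tool x) [-0.008 -0.003 -1.   ] jaw yaw 1.657 q7 0.81
tool in base [[-41.7  -1.3  28.8]] tip x 73.3
930 890 z at front 64.37 slope [0.0037 0.0023] median 64.53
929 890 z at front 68.17 slope [-0.0134  0.0015] median 67.69
rise at lip 3.8
pixelwise dz median 3.23 922
```

View pics/l_c.png

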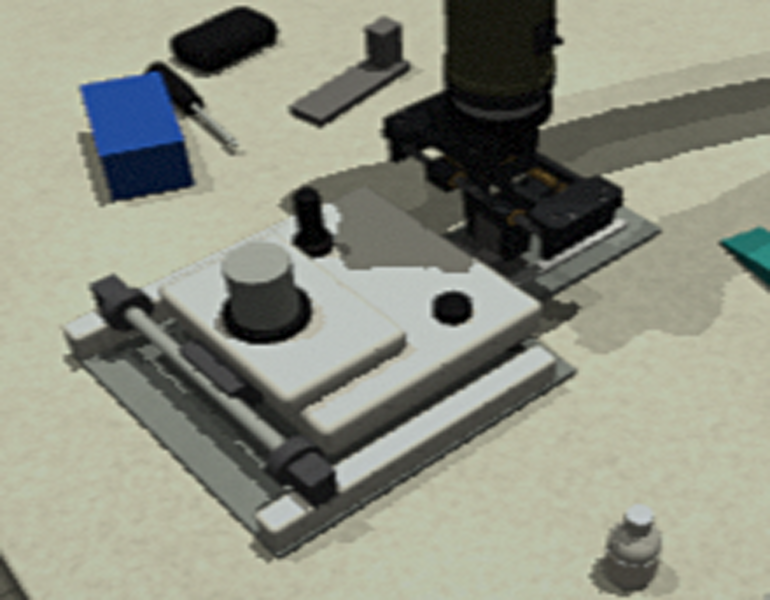

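Rise is 3.8 mm, and the tilt change of 0.017 rad matches it. I'll let it settle, re-check, then hand in.

Request:
{"method": "arm_command", "body": {"plan": [[0.015,0,0,0,0],[0.015,0,0,0,0],[0.015,0,0,0,0],[0.015,0,0,0,0]]}}

```text
clock: 12.72
tool_pos: [0.5492, -0.0093, 0.0288]
eef_rot: [-0.031, 0.709, 0.03, 0.704]
contact_force: [-10.3, -1.6, 13.9]
opening: 0.27
```

```bash
python3 lift.py d; python3 -c "
from plant import r
print(r.finish_job())"
```

```text
t 12.72 p [549.2  -9.3  28.8] F [-10.3  -1.6  13.9] op 23.7 tilt(tool x) [-0.008 -0.003 -1.   ] jaw yaw 1.657 q7 0.81
tool in base [[-41.7  -1.3  28.8]] tip x 73.3
930 890 z at front 64.37 slope [0.0037 0.0023] median 64.53
946 907 z at front 68.36 slope [-0.0196  0.0017] median 67.81
rise at lip 3.99
pixelwise dz median 3.27 929
the job is handed in; nothing more can be done
None
```

I gripped the grey wedge by its block, set it in the guide channel and slid it under the lip until the carriage front rose about 4 mm. I handed the job in at about 12.8 s with the gripper still holding the wedge; no verdict was reported.

**Last checks:**
- **Lift:** the depth picture put the rise at the lip at 3.8 to 4.0 mm. The change in tilt was 0.017 to 0.023 rad, against the expected 0.019. The rise also fits the wedge tip's position, about 73 mm in the base frame.
- **Wedge:** it was about 1 mm off the channel's centre line. The tool height matched the wedge lying flat on the plate, and the tool was tilted 0.008 rad. The fingers stood at 23.7 mm on the 24 mm block.
- **Steadiness:** the tool position had not changed over the last half second. The force on the tool was about 10 N against the push and 14 N upward.
- **Not measured:** I could not measure the contact between robot and carriage. By geometry the gripper's body is about 25 mm above the carriage top. The scene pictures show no bystander disturbed, but I did not measure their positions again.

No check failed or disagreed.

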